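# Cover the tube rack, then open the sample carrier and hold its lid

## Robot

A 6-joint arm with a two-finger parallel gripper is mounted at the origin on the work surface. World frame = base frame: x ahead of the robot, y to its left, z up, the work surface at z = 0. Lengths are in m, angles in rad, forces in N, time in s.
With the tool pointing down it reaches from about 0.35 to 0.975 m from the base axis. Payload 4.9 kg.
Tool frame: the origin (TCP) lies on the centre line of the jaws, within the pads' length; the fingertips stand manip.tip_reach ahead of it and the grasp point (between the pads) is the TCP (manip.tip_reach is the distance from the TCP to the fingertips, in m); z points along the fingers, y is the line along which they close (so a half turn about z gives the same grasp; the last joint's range is limited). The gripper opens to 85 mm and grips with 20 to 120 N. Pads are 22 mm wide; open, the fingers measure 114 mm over their backs; the gripper's body (76 mm by 85 mm) begins 54 mm behind the grasp point. The pads swing forward as they close: fully open they stand 13 mm farther back than shut.
Start: joints at [-1.239, 0.053, 1.613, -0, 1.476, -0.119], TCP at [0.272, -0.563, 0.227] pointing down, gripper open.
Joint ranges: [-3.01, 3.01], [-1.01, 2.22], [0.06, 2.58], [-1.02, 4.17], [0.09, 2.62], [-3.14, 3.14]. Speed limits (rad/s): [2.57, 2.57, 3.14, 3.14, 3.14, 3.14].

## Interface

Orientations are given as a unit quaternion [w, x, y, z].
In Python, from plant import manip gives the robot as it stands. The module is installed in compiled form; this text tells all that it offers.
- The arm moves only by the tool move_arm, never from a script. Its argument "rows" is a list of rows, each a list of 7 numbers: the shift along the tool's x, y, z in cm, then the turn, a rotation vector about the tool's x, y, z in degrees, then the opening, from -1 (shut) to 1 (fully open). In form: [[tx, ty, tz, ax, ay, az, jaw], ...]. A call has 1 to 20 rows; each row shifts and turns the commanded pose from where the row before left it, along the tool's axes as they then stand; what a row does not reach is not made up. A row lasts 1/12 s, in which the tool goes at most 41.7 mm and 7.16 degrees, less where a joint would pass 70% of its speed; a pose out of reach is approached as far as the arm can. A call is refused whole if a number of a shift passes 4.17 or a number of a turn 7.16, either way. A call with a gripper value outside its range is refused whole. The fingers move at their own pace and stop on an object; the grip force is fixed at half the most. Time passes only in rows, so rows that do not move let the fingers close. It gives the time, the measured TCP pose, the force, the opening and the grip force at its end, in the units of the state.
- manip.state(): the state, without advancing time (a new reading comes with each control period).
- manip.grab_frame(name): name is "side" or "top"; returns a dict with "img" (480x640x3 uint8, blue, green, red), "mtx" (3x3 intrinsics, pixels), "R" (3x3) and "t" (3): a world point X has camera coordinates R X + t. Camera axes: x right, y down, z forward; pixel columns grow to the right and rows downward; lengths in m; the calibration is good to about 2 mm. A picture is of the moment at which its call begins. There is no depth.
- manip.job_done(): hands the job in; it is judged then, once.
The state is a dict: "time": time; "joint_pos": joint angles; "joint_vel": joint speeds; "joint_efforts": joint torques, N m; "tool_pos": TCP position; "tool_rot": TCP orientation; "contact_force": force on the tool from outside, world axes, zero at the start; "ft_torque": the same for the moment, N m; "gripper_width": opening from 0.0 (shut) to 1.0 (fully open); "grasp_force": force on a finger pad.
Only numpy, scipy, OpenCV 4.12 (cv2) and the standard library are available. Lean on these libraries where they do the work, as an engineer would, in place of code of your own. Each camera call takes 0.05 s, during which the arm holds its last target. There are 200 camera calls.

## Task

These sample tubes are being packed for the courier: press the green cover plate down until it sits flat and level on the tube rack, then open the blue sample carrier for me. Take the black grip on the carrier's lid and give it a gentle upward tug first; if the catch still holds the lid, do not force it but slide the grip along to its free end, then raise the lid well past half-way. Finish while still holding the lid open with the gripper so that I can lower the rack in, and leave the other things on the desk where they are.

Things in the scene. Friction and masses are not known exactly. Their poses are not given: they have to be found in the camera images.
- rack: white tube rack, loose on the desk, 80 (x) x 160 (y) x 84 mm high, ten red-capped sample tubes in two rows. Origin: centre of its underside, z up. The plate's seat (top of its two end walls) is 84 mm above the origin; lugs at the four corners rise 22 mm above the seat and keep the plate in place. Pressed straight down it stays put
- plate: loose lime-green cover plate, 70 (x) x 150 (y) x 6 mm, lying between the rack's corner lugs. Origin: centre of its underside. It starts 5 to 11 mm proud of its seat, mostly askew, as the four corner tubes are not pushed home. 10 to 15 N on its middle drives them down and they stay down. Seated it is level, its origin 84 mm above the rack's
- carrier: blue sample carrier, stands firm on the desk (cannot slide or tip), 170 (x) x 250 (y) x 120 mm to the rim; white lid 12 mm thick, hinged along its far edge. Origin: centre of its underside; x points from the front (catch) to the hinge, y to the left, z up. A steel keeper before the lid's front edge reaches 24 mm above the rim and 109 mm forward of the origin
- lid_hinge (a point): middle of the lid's hinge axis, which runs along the carrier's y axis: 85 mm behind the carrier's origin (+x), 120 mm above it
- lid (a joint): opening angle of the lid, rad: 0 shut, 1.25 at its stop; it turns about lid_hinge, the front edge rising. It weighs about 0.45 kg and falls shut if let go at any angle. While the catch is engaged it can be raised only about 0.025 rad (some 3 mm at the grip)
- catch (a joint): slide catch on the lid, m: 0 fully engaged, 0.028 at its free end. It slides along the carrier's +y (left seen from the front) with 3 N of friction and stays where left; it starts between 0 and 0.022. Its steel tongue is under the keeper up to about 0.015, clear beyond. Engaged, a red patch shows on the lid at its +y end; free, a green one at its -y end
- grip (a point): grip point on the catch's black grip, a block 16 (x) x 50 (y) x 42 mm near the lid's front edge; the point is at its middle, 10 mm below its top. Lid shut: 48 mm above lid_hinge, 135 mm in front of it (-x), at carrier y = catch - 0.014. It rises with the lid. Pinched from above at its ends (along y) it pivots between the pads as the lid goes up, so the tool can stay pointing down
- sanitiser: white pump bottle, 62 mm across, 173 mm tall; origin at the centre of its underside; leave it alone
- phone_box: white carton 95 x 175 x 50 mm; origin at the centre of its underside; leave it alone
- mouse: black computer mouse 100 x 60 x 32 mm; origin at the centre of its underside; leave it alone
Mind the look-alikes: they are no part of the job. Of the things shaped like the plate, the lime one is meant.

How it is judged:
On the way, in this order (a step that is already met when the one before it is completed fails the run):
1. the green cover plate is pressed down and sits level on the tube rack (angle between plate's own z axis and vertical below 0.035 rad and z of plate in the frame of rack between 0.08 and 0.0868 m and horizontal distance between plate and rack below 0.012 m), for 0.2 s.
2. the grip is tugged upward (lid raised a few millimetres) before the catch is slid (value of joint lid above 0.008 rad and distance of grip from where it was at the start of the episode below 0.011 m and contact force between the fingers and carrier above 0.5 N), for 0.02 s.
At the end, for the whole second after the job is handed in: Fingers hold the lid (over 0.4 N), still and raised over 0.8 rad, no loose thing touching the carrier; cover plate down on the rack (underside within 3 mm of its seat, tilt under 0.035 rad, centred within 12 mm); rack upright, within 50 mm of its start (all of step 1 and value of joint lid above 0.8 rad and velocity of joint lid between -0.1 and 0.1 rad/s and contact force between the fingers and carrier above 0.4 N and angle between rack's own z axis and vertical below 0.05 rad and distance of rack from where it was at the start of the episode below 0.05 m and contact force between carrier and plate below 0.3 N and contact force between carrier and rack below 0.3 N and contact force between carrier and sanitiser below 0.3 N and contact force between carrier and phone_box below 0.3 N and contact force between carrier and mouse below 0.3 N); the arm keeps its last pose, push and grip.
It fails at once if the sanitiser bottle is knocked about (moved more than 30 mm) (distance of sanitiser from where it was at the start of the episode above 0.03 m).
It fails at once if the phone carton is knocked about (moved more than 30 mm) (distance of phone_box from where it was at the start of the episode above 0.03 m).
It fails at once if the computer mouse is knocked about (moved more than 30 mm) (distance of mouse from where it was at the start of the episode above 0.03 m).
It fails at once if the lid is forced up past its engaged catch (value of joint catch below 0.01 m and value of joint lid between 0.07 and 0.15 rad).
It also fails if it takes over 54 s, if anything falls off the work surface, if the arm or the gripper's body presses on something with over 40 N, if the wrist force passes 120 N, or if a joint passes its speed limit or range.

## Working session

There is one attempt and no reset: what is moved stays moved. The work goes in short steps, Python scripts to look and compute and a tool call to move; the robot and the scene stay as the last step left them, time stands still between calls to the robot, and variables do not carry over. Pictures are saved under pics/ and viewed, at most 10 in all, crops included, and the job is handed in when it is done.

Besides the shell and the picture viewer there is one more tool, called after "Call:" as name(argument=value, ...), one argument or row to a line, values as JSON. move_arm: Moves the arm, as the interface text tells. Its arguments: {"type":"object","properties":{"rows":{"type":"array","items":{"type":"array","items":{"type":"number"}}}},"required":["rows"]}

```bash
mkdir -p pics; python3 - <<'E'
from plant import manip
import cv2,numpy as np,pickle
d={}
for n in("side","top"):
    f=manip.grab_frame(n);d[n]=f;cv2.imwrite(f"pics/{n}0.png",f["img"])
    print(n,-f["R"].T@f["t"],f["R"][2])
pickle.dump(d,open("f0.pkl","wb"))
print(manip.state(),manip.tip_reach)
E
```

```text
side [-0.13067712  0.64042927  0.66872429] [ 0.64976193 -0.58099801 -0.4901538 ]
top [0.45658209 0.01388134 1.13987284] [ 0.10817867  0.00542172 -0.99411668]
{'time': 0.1, 'joint_pos': array([-1.23898162e+00,  5.33175845e-02,  1.61417192e+00,  1.84927910e-06,
        1.47601262e+00, -1.19005225e-01]), 'joint_vel': array([-2.48904587e-04, -3.53441543e-03, -1.72819017e-03,  1.37346375e-03,
       -2.67588687e-03, -3.03260495e-05]), 'joint_efforts': array([ 6.98194390e-05, -3.94904315e+01, -3.71362996e+01, -4.52335121e-05,
        3.96241856e-03, -6.27806628e-06]), 'tool_pos': array([ 0.27212185, -0.56200341,  0.22586029]), 'tool_rot': array([-9.49437477e-04,  9.74702135e-01,  2.23505786e-01, -1.00482007e-04]), 'contact_force': array([0.88122562, 0.07834921, 0.26538752]), 'ft_torque': array([ 0.01335662, -0.02454746, -0.04144118]), 'grasp_force': 0.0, 'gripper_width': 0.9983877505352374} 0.019
```

View pics/side0.png

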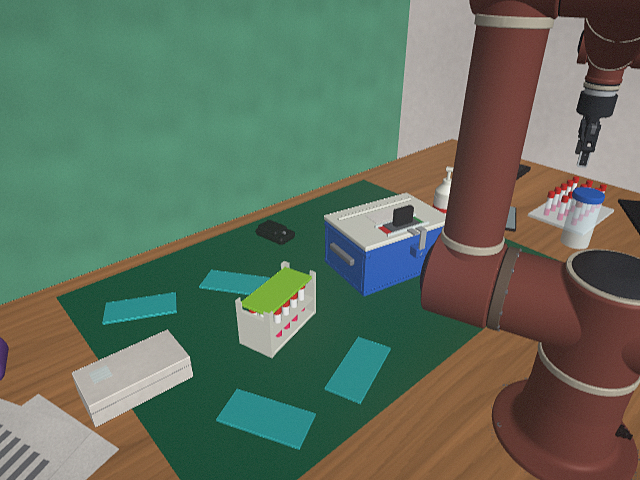

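View pics/top0.png

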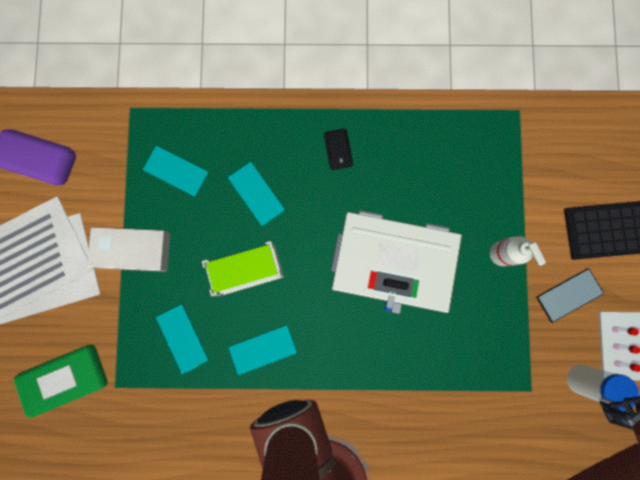

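Side view: lime plate at (278,290) on the white rack, and the black grip at (403,216) on the carrier's white lid. Top view: plate at (243,268), grip at (396,284), keeper at (393,305), bottle at (512,250).

What could be mistaken (top view):
- **Plate:** four teal plates at (176,171), (256,193), (182,339) and (262,350). The lime one at (243,268) is the one described.
- **Grip:** the black mouse at (338,149), the keyboard and the grey phone (570,295). The grip is the block on the lid at (396,284).

I'll check both choices in one crop and measure.

```bash
cat > h.py <<'E'
import cv2,numpy as np,pickle
def tri(fs,px):
    P=[f["mtx"]@np.c_[f["R"],f["t"]] for f in fs]
    X=cv2.triangulatePoints(P[0],P[1],*[np.array(p,float).reshape(2,1) for p in px]);X=X[:3,0]/X[3,0]
    return X,[np.round(proj(f,X)-p,1) for f,p in zip(fs,px)]
def proj(f,X):
    q=f["mtx"]@(f["R"]@np.asarray(X)+f["t"]);return q[:2]/q[2]
def plane(f,p,z):
    d=f["R"].T@np.linalg.solve(f["mtx"],[p[0],p[1],1]);c=-f["R"].T@f["t"]
    return c+d*(z-c[2])/d[2]
def blob(img,lo,hi,roi):
    x0,y0,x1,y1=roi;m=np.zeros(img.shape[:2],np.uint8)
    m[y0:y1,x0:x1]=cv2.inRange(cv2.cvtColor(img,cv2.COLOR_BGR2HSV),lo,hi)[y0:y1,x0:x1]
    return max(cv2.findContours(m,0,1)[0],key=cv2.contourArea)
def quad(c):
    h=cv2.convexHull(c)
    for e in np.arange(2,15,.5):
        a=cv2.approxPolyDP(h,e,True)
        if len(a)<=4:break
    return a[:,0]
E
python3 - <<'E'
from h import *
d=pickle.load(open("f0.pkl","rb"));T,S=d["top"],d["side"]
for n,f,roi in(("top",T,(190,230,300,310)),("side",S,(220,250,330,330))):
    c=blob(f["img"],(30,120,60),(50,255,255),roi);print(n,"lime",quad(c).tolist(),cv2.minAreaRect(c),cv2.contourArea(c))
for n,f,roi in(("top",T,(375,274,416,295)),("side",S,(388,200,418,232))):
    c=blob(f["img"],(0,0,0),(180,255,60),roi);print(n,"grip",quad(c).tolist(),cv2.minAreaRect(c))
c=blob(T["img"],(0,0,150),(180,60,255),(325,200,470,320));print("lid",quad(c).tolist())
c=blob(S["img"],(0,0,150),(180,70,255),(315,185,455,255));print("lid side",quad(c).tolist())
r=lambda f,x,y,w,h:cv2.resize(f["img"][y:y+h,x:x+w],(400,300),interpolation=2)
cv2.imwrite("pics/crop.png",np.vstack([np.hstack([r(T,195,230,100,75),r(S,220,255,110,82)]),np.hstack([r(T,350,260,80,60),r(S,370,195,80,60)])]))
E
```

```text
top lime [[269, 246], [275, 274], [213, 291], [206, 263]] ((240.929931640625, 268.5364685058594), (31.72240447998047, 66.97640228271484), 73.81079864501953) 1969.5
side lime [[311, 276], [273, 313], [242, 306], [284, 267]] ((276.6463317871094, 291.18292236328125), (29.516843795776367, 72.62080383300781), 51.34019470214844) 1587.5
top grip [[383, 281], [408, 283], [408, 287], [388, 286]] ((395.5769348144531, 283.6153869628906), (25.69120979309082, 7.648528575897217), 11.309932708740234)
side grip [[413, 208], [410, 222], [393, 225], [394, 210]] ((403.0, 216.0), (20.0, 20.0), 90.0)
lid [[347, 213], [459, 234], [448, 311], [334, 290]]
lid side [[445, 213], [421, 249], [366, 251], [324, 216], [406, 192]]
```

View pics/crop.png

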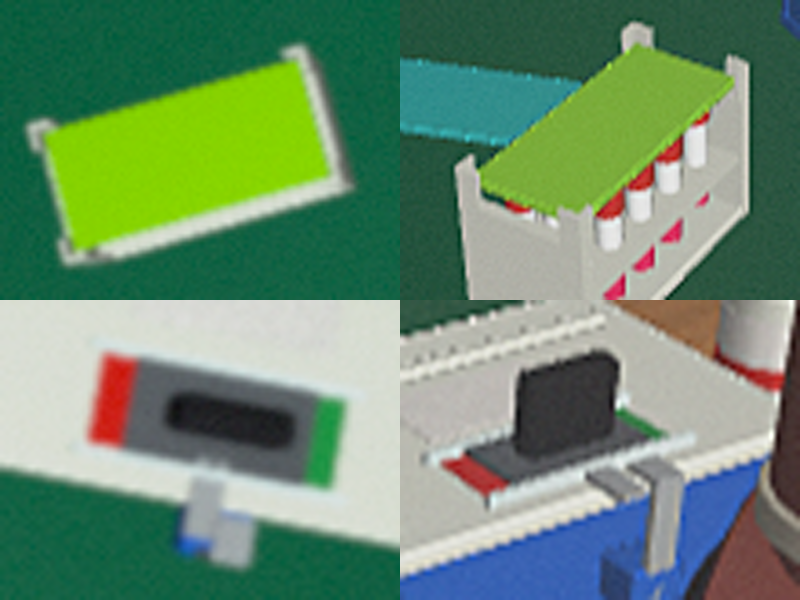

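The crop confirms both choices. The lime plate sits askew on the rack, and the black grip is on the catch at about (396,284) in the top view. Red and green patches both show, so the catch is part-way.

```bash
python3 - <<'E'
from h import *
d=pickle.load(open("f0.pkl","rb"));T,S=d["top"],d["side"]
np.set_printoptions(precision=4,suppress=True)
# plate: top-face corners; order FL? top img: (275,274)=front right(-x,-y)...
tq=[(269,246),(275,274),(213,291),(206,263)]; sq=[(311,276),(273,313),(242,306),(284,267)]
# plate corners world (approx) from top, then match by projection
W=[plane(T,p,.097) for p in tq]
X=[]
for p,w in zip(tq,W):
    g=proj(S,w);q=min(sq,key=lambda s:np.hypot(*(g-s)));x,e=tri([T,S],[p,q]);X.append(x);print(p,q,g,x,e)
X=np.array(X);c=X.mean(0);n=np.linalg.svd(X-c)[2][2];print("plate centre",c,"normal",n*np.sign(n[2]),"sides",[np.linalg.norm(X[i]-X[i-1]) for i in range(4)])
e=(X[3]+X[2]-X[0]-X[1]);print("rack yaw of +y",np.degrees(np.arctan2(-e[0],e[1])))
L=[plane(T,p,.132) for p in[(347,213),(459,234),(448,311),(334,290)]];L=np.array(L);print("lid corners",L[:,:2],"sides",[np.linalg.norm(L[i]-L[i-1]) for i in range(4)])
c=L.mean(0);u=L[0]+L[3]-L[1]-L[2];v=L[0]+L[1]-L[2]-L[3]
print("carrier c",c,"yaw from y",np.degrees(np.arctan2(-u[0],u[1])),"from x",np.degrees(np.arctan2(v[1],v[0])))
x,e=tri([T,S],[(347,213),(324,216)]);print("lid back-left corner",x,e)
# grip: top-view centre of top face; side-view top-left & top-right edge mid
for sp in[(403.5,208.5),(403.5,207)]:
    x,e=tri([T,S],[(396.2,283.6),sp]);print("grip top",x,e)
for z in(.16,.178):print(plane(T,(396.2,283.6),z))
m=(cv2.inRange(cv2.cvtColor(T["img"],cv2.COLOR_BGR2HSV),(50,100,80),(75,255,200)))
for lo,hi in[((0,150,120),(8,255,255)),((50,120,110),(75,255,255))]:
    b=blob(T["img"],lo,hi,(360,262,425,300));r=cv2.minAreaRect(b);print(r,plane(T,r[0],.134))
E
```

```text
(269, 246) (284, 267) [285.6316 266.2037] [0.5564 0.1249 0.0947] [array([-0.5, -0.5]), array([0.7, 0.1])]
(275, 274) (311, 276) [310.425  276.3843] [0.4913 0.1082 0.098 ] [array([0.2, 0.2]), array([-0.3, -0. ])]
(213, 291) (273, 313) [267.1544 314.531 ] [0.4489 0.2425 0.101 ] [array([1.7, 1.6]), array([-2.6, -0.4])]
(206, 263) (242, 306) [239.7907 302.6302] [0.5138 0.2648 0.0901] [array([0.9, 0.8]), array([-1.3, -0.2])]
plate centre [0.5026 0.1851 0.096 ] normal [0.0984 0.0368 0.9945] sides [np.float64(0.14624390255336703), np.float64(0.06727781981728753), np.float64(0.1408531202646193), np.float64(0.06953784408806607)]
rack yaw of +y 17.20729610417133
lid corners [[ 0.6262 -0.0512]
 [ 0.5814 -0.297 ]
 [ 0.414  -0.269 ]
 [ 0.4569 -0.0231]] sides [np.float64(0.17160621841745577), np.float64(0.24985847240250136), np.float64(0.16977328105738668), np.float64(0.2496564722683106)]
carrier c [ 0.5196 -0.1601  0.132 ] yaw from y -10.123484512270608 from x -9.442457851998064
lid back-left corner [ 0.627  -0.0515  0.1275] [array([-0., -0.]), array([0., 0.])]
grip top [ 0.4709 -0.1513  0.1732] [array([0.1, 0.2]), array([-0.2,  0. ])]
grip top [ 0.4708 -0.1506  0.1773] [array([0.1, 0.2]), array([-0.2,  0. ])]
[ 0.4714 -0.1533  0.16  ]
[ 0.4712 -0.1502  0.178 ]
((372.1351318359375, 279.68914794921875), (6.082762718200684, 16.439899444580078), 9.462322235107422) [ 0.4799 -0.1057  0.134 ]
((414.2432556152344, 288.04052734375), (4.767570495605469, 16.439899444580078), 9.462322235107422) [ 0.4626 -0.1966  0.134 ]
```

Lid sides come out at 170 x 250 mm, plate top at about 0.096 m and grip top at about 0.177 m, all as expected. Carrier yaw is -9.8° and the catch sits at about 0.015. I'll lift, turn the jaws to the carrier's y axis and go over to the plate with the jaws shut.

Call:
move_arm(
  rows=[
    [0,0,-2,0,0,7.12,-1],
    [0,0,-2,0,0,7.12,-1],
    [0,0,-2,0,0,7.12,-1],
    [0,0,-2,0,0,7.12,-1],
    [0,0,-2,0,0,7.12,-1],
    [0.5,-3.88,0,0,0,0,-1],
    [0.5,-3.88,0,0,0,0,-1],
    [0.5,-3.88,0,0,0,0,-1],
    [0.5,-3.88,0,0,0,0,-1],
    [0.5,-3.88,0,0,0,0,-1],
    [0.5,-3.88,0,0,0,0,-1],
    [0.5,-3.88,0,0,0,0,-1],
    [0.5,-3.88,0,0,0,0,-1],
    [0.5,-3.88,0,0,0,0,-1],
    [0.5,-3.88,0,0,0,0,-1],
    [0.5,-3.88,0,0,0,0,-1],
    [0.5,-3.88,0,0,0,0,-1],
    [0.5,-3.88,0,0,0,0,-1],
    [0.5,-3.88,0,0,0,0,-1],
    [0.5,-3.88,0,0,0,0,-1],
  ],
)

```text
time: 1.77
tool_pos: [0.4448, 0.0003, 0.3267]
tool_rot: [0.0, 0.996, -0.085, 0.0]
contact_force: [1.0, -0.7, -0.5]
gripper_width: 0.004
grasp_force: 0.0
```

Call:
move_arm(
  rows=[
    [0.5,-3.88,0,0,0,0,-1],
    [0.5,-3.88,0,0,0,0,-1],
    [0.5,-3.88,0,0,0,0,-1],
    [0.5,-3.88,0,0,0,0,-1],
    [0.5,-3.88,0,0,0,0,-1],
    [0,0,3.6,0,0,0,-1],
    [0,0,3.6,0,0,0,-1],
    [0,0,3.6,0,0,0,-1],
    [0,0,3.6,0,0,0,-1],
    [0,0,3.6,0,0,0,-1],
    [0,0,0,0,0,0,-1],
    [0,0,0,0,0,0,-1],
  ],
)

```text
time: 2.77
tool_pos: [0.5007, 0.1848, 0.1447]
tool_rot: [0.001, 0.996, -0.085, -0.003]
contact_force: [0.7, 0.6, 1.6]
gripper_width: 0.006
grasp_force: 0.0
```

Call:
move_arm(
  rows=[
    [0.1,0,1,0,0,0,-1],
    [0,0,1,0,0,0,-1],
    [0,0,0.5,0,0,0,-1],
    [0,0,0.2,0,0,0,-1],
    [0,0,0,0,0,0,-1],
  ],
)

```text
time: 3.18
tool_pos: [0.5036, 0.185, 0.12]
tool_rot: [0.0, 0.996, -0.085, -0.0]
contact_force: [-0.6, -0.2, 0.2]
gripper_width: -0.001
grasp_force: 0.0
```

Call:
move_arm(
  rows=[
    [0,0,0.2,0,0,0,-1],
    [0,0,0.2,0,0,0,-1],
    [0,0,0,0,0,0,-1],
  ],
)

```text
time: 3.43
tool_pos: [0.5035, 0.185, 0.116]
tool_rot: [0.0, 0.996, -0.085, 0.0]
contact_force: [0.9, -0.4, -0.2]
gripper_width: -0.0
grasp_force: 0.0
```

Call:
move_arm(
  rows=[
    [0,0,0.2,0,0,0,-1],
    [0,0,0.2,0,0,0,-1],
    [0,0,0,0,0,0,-1],
  ],
)

```text
time: 3.68
tool_pos: [0.5033, 0.185, 0.1115]
tool_rot: [0.0, 0.996, -0.085, -0.0]
contact_force: [0.7, 0.2, -0.2]
gripper_width: 0.002
grasp_force: 0.0
```

Call:
move_arm(
  rows=[
    [0,0,0.2,0,0,0,-1],
    [0,0,0.1,0,0,0,-1],
    [0,0,0,0,0,0,-1],
  ],
)

```text
time: 3.93
tool_pos: [0.5033, 0.185, 0.1086]
tool_rot: [0.0, 0.996, -0.085, -0.0]
contact_force: [0.1, -0.0, 0.2]
gripper_width: -0.001
grasp_force: 0.0
```

```bash
python3 - <<'E'
from plant import manip
import cv2,numpy as np
a=manip.grab_frame("side")["img"][230:360,210:350];b=manip.grab_frame("top")["img"][225:325,180:300]
cv2.imwrite("pics/press.png",np.hstack([cv2.resize(a,(400,371),interpolation=2),cv2.resize(b,(400,371),interpolation=2)]))
E
```

```text
(no output)
```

View pics/press.png

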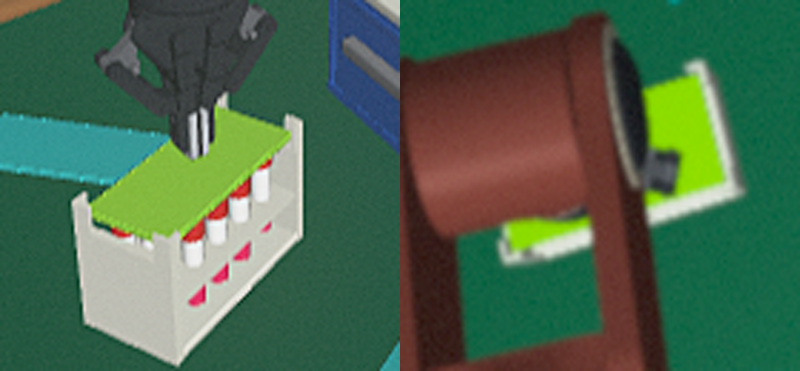

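The shut fingers are over the plate's middle, with the tip at crop pixel (200,155), just touching or just above. I'll press on in small steps.

Call:
move_arm(
  rows=[
    [0,0,0.1,0,0,0,-1],
    [0,0,0.1,0,0,0,-1],
    [0,0,0,0,0,0,-1],
  ],
)

```text
time: 4.28
tool_pos: [0.5034, 0.185, 0.1068]
tool_rot: [0.0, 0.996, -0.085, -0.0]
contact_force: [0.1, 0.5, 1.0]
gripper_width: -0.002
grasp_force: 0.0
```

Call:
move_arm(
  rows=[
    [0,0,0.1,0,0,0,-1],
    [0,0,0.1,0,0,0,-1],
    [0,0,0,0,0,0,-1],
  ],
)

```text
time: 4.53
tool_pos: [0.5033, 0.185, 0.1047]
tool_rot: [0.0, 0.996, -0.085, -0.0]
contact_force: [0.9, 0.1, -0.6]
gripper_width: -0.002
grasp_force: 0.0
```

Call:
move_arm(
  rows=[
    [0,0,0.1,0,0,0,-1],
    [0,0,0.1,0,0,0,-1],
    [0,0,0,0,0,0,-1],
  ],
)

```text
time: 4.78
tool_pos: [0.5034, 0.185, 0.1027]
tool_rot: [0.0, 0.996, -0.085, -0.0]
contact_force: [-1.2, -0.1, -0.4]
gripper_width: 0.004
grasp_force: 0.0
```

Call:
move_arm(
  rows=[
    [0,0,0.1,0,0,0,-1],
    [0,0,0.1,0,0,0,-1],
    [0,0,0,0,0,0,-1],
  ],
)

```text
time: 5.03
tool_pos: [0.5034, 0.185, 0.1007]
tool_rot: [0.0, 0.996, -0.085, -0.0]
contact_force: [0.8, 0.7, -0.2]
gripper_width: -0.001
grasp_force: 0.0
```

Call:
move_arm(
  rows=[
    [0,0,0.1,0,0,0,-1],
    [0,0,0.1,0,0,0,-1],
    [0,0,0,0,0,0,-1],
  ],
)

```text
time: 5.28
tool_pos: [0.5034, 0.185, 0.0987]
tool_rot: [0.0, 0.996, -0.085, -0.0]
contact_force: [-0.9, -0.0, 0.2]
gripper_width: -0.0
grasp_force: 0.0
```

```bash
python3 - <<'E'
from plant import manip
import cv2,numpy as np
print(manip.state()["contact_force"],manip.tip_reach)
from h import *
f=manip.grab_frame("side");p=manip.state()["tool_pos"];print(proj(f,p),proj(f,p-[0,0,.019]))
a=f["img"][240:330,230:320]
cv2.imwrite("pics/press2.png",cv2.resize(a,(540,540),interpolation=2))
E
```

```text
[-0.86591233 -0.02857411  0.18277325] 0.019
[277.27096895 287.86791817] [277.66632827 295.60963353]
```

View pics/press2.png

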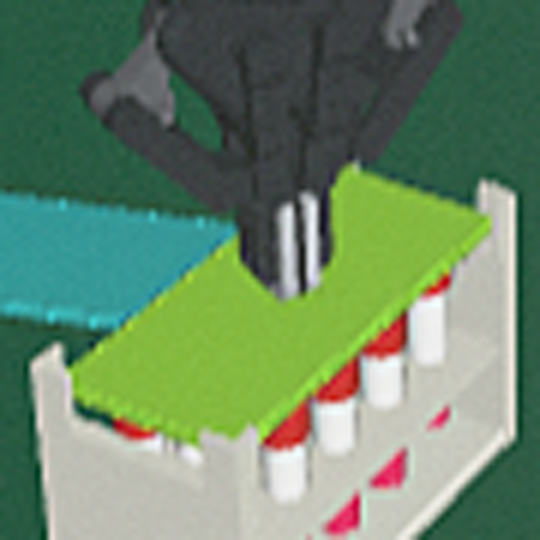

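The tip shows at about (278,290), higher than the 19 mm tip reach predicts, and still with no force. I'll go on until contact and let the contact calibrate the height.

Call:
move_arm(
  rows=[
    [0,0,0.1,0,0,0,-1],
    [0,0,0.1,0,0,0,-1],
    [0,0,0,0,0,0,-1],
  ],
)

```text
time: 5.58
tool_pos: [0.5034, 0.185, 0.0968]
tool_rot: [0.0, 0.996, -0.085, -0.0]
contact_force: [0.0, -0.9, -1.0]
gripper_width: -0.001
grasp_force: 0.0
```

Call:
move_arm(
  rows=[
    [0,0,0.1,0,0,0,-1],
    [0,0,0.1,0,0,0,-1],
    [0,0,0,0,0,0,-1],
  ],
)

```text
time: 5.83
tool_pos: [0.5034, 0.185, 0.0947]
tool_rot: [0.0, 0.996, -0.085, -0.0]
contact_force: [-0.1, -0.4, -0.6]
gripper_width: -0.001
grasp_force: 0.0
```

Call:
move_arm(
  rows=[
    [0,0,0.1,0,0,0,-1],
    [0,0,0.1,0,0,0,-1],
    [0,0,0,0,0,0,-1],
  ],
)

```text
time: 6.08
tool_pos: [0.5036, 0.1851, 0.0933]
tool_rot: [-0.0, 0.996, -0.085, -0.0]
contact_force: [-2.0, 0.7, 2.2]
gripper_width: -0.002
grasp_force: 1.2
```

Call:
move_arm(
  rows=[
    [0,0,0.1,0,0,0,-1],
    [0,0,0.1,0,0,0,-1],
    [0,0,0,0,0,0,-1],
  ],
)

```text
time: 6.33
tool_pos: [0.5036, 0.1851, 0.0912]
tool_rot: [-0.0, 0.996, -0.085, 0.0]
contact_force: [-2.2, 0.7, 4.8]
gripper_width: 0.003
grasp_force: 2.2
```

Call:
move_arm(
  rows=[
    [0,0,0.1,0,0,0,-1],
    [0,0,0.1,0,0,0,-1],
    [0,0,0,0,0,0,-1],
  ],
)

```text
time: 6.58
tool_pos: [0.5036, 0.1851, 0.0889]
tool_rot: [-0.0, 0.996, -0.085, 0.0]
contact_force: [-2.0, 0.2, 4.0]
gripper_width: 0.001
grasp_force: 2.0
```

Call:
move_arm(
  rows=[
    [0,0,0.1,0,0,0,-1],
    [0,0,0.1,0,0,0,-1],
    [0,0,0,0,0,0,-1],
  ],
)

```text
time: 6.83
tool_pos: [0.5035, 0.1851, 0.0868]
tool_rot: [-0.0, 0.996, -0.085, 0.0]
contact_force: [-1.7, 1.1, 4.1]
gripper_width: 0.002
grasp_force: 1.8
```

Call:
move_arm(
  rows=[
    [0,0,0.1,0,0,0,-1],
    [0,0,0.1,0,0,0,-1],
    [0,0,0,0,0,0,-1],
  ],
)

```text
time: 7.08
tool_pos: [0.5036, 0.1851, 0.0857]
tool_rot: [0.0, 0.996, -0.085, -0.0]
contact_force: [-4.5, -0.6, 9.2]
gripper_width: 0.003
grasp_force: 4.4
```

Call:
move_arm(
  rows=[
    [0,0,0.1,0,0,0,-1],
    [0,0,0.1,0,0,0,-1],
    [0,0,0,0,0,0,-1],
  ],
)

```text
time: 7.33
tool_pos: [0.5038, 0.1852, 0.0857]
tool_rot: [0.0, 0.996, -0.085, -0.0]
contact_force: [-10.5, -0.9, 19.3]
gripper_width: -0.003
grasp_force: 9.4
```

Call:
move_arm(
  rows=[
    [0,0,0.1,0,0,0,-1],
    [0,0,0.1,0,0,0,-1],
    [0,0,0,0,0,0,-1],
  ],
)

```text
time: 7.58
tool_pos: [0.5042, 0.1853, 0.0858]
tool_rot: [0.0, 0.996, -0.085, -0.0]
contact_force: [-14.4, -3.2, 28.5]
gripper_width: -0.0
grasp_force: 14.2
```

It stopped firm at 0.0857 with 28 N. I'll back off and measure the plate.

Call:
move_arm(
  rows=[
    [0,0,-0.6,0,0,0,-1],
    [0,0,-4,0,0,0,-1],
    [0,0,-4,0,0,0,-1],
    [0,0,-4,0,0,0,-1],
    [0,0,-4,0,0,0,-1],
    [-2,3,-2,0,0,0,-1],
    [-2,3,0,0,0,0,0],
    [-2,3,0,0,0,0,0],
    [-2,3,0,0,0,0,0],
    [0,3,0,0,0,0,0.4],
    [0,3,0,0,0,0,1],
    [0,3,0,0,0,0,1],
    [0,0,0,0,0,0,1],
  ],
)

```text
time: 8.67
tool_pos: [0.3884, -0.0122, 0.2662]
tool_rot: [0.001, 0.996, -0.088, 0.0]
contact_force: [-0.3, -0.3, -0.0]
gripper_width: 0.974
grasp_force: 0.0
```

```bash
python3 - <<'E'
from plant import manip
from h import *
np.set_printoptions(precision=4,suppress=True)
S,T=manip.grab_frame("side"),manip.grab_frame("top");pickle.dump({"side":S,"top":T},open("f1.pkl","wb"))
tq=quad(blob(T["img"],(30,120,60),(50,255,255),(190,230,300,310)));sq=quad(blob(S["img"],(30,120,60),(50,255,255),(220,250,330,330)))
X=[]
for p in tq:
    w=plane(T,p,.09);g=proj(S,w);q=min(sq,key=lambda s:np.hypot(*(g-s)));x,e=tri([T,S],[p,q]);X.append(x);print(p,q,x,e)
X=np.array(X);c=X.mean(0);n=np.linalg.svd(X-c)[2][2];print(c,n)
a=S["img"][230:360,210:350];b=T["img"]
p=manip.state()["tool_pos"];print(p,proj(S,p),proj(T,p))
cv2.imwrite("pics/after.png",np.hstack([cv2.resize(a,(300,279),interpolation=2),cv2.resize(b[200:339,180:430],(500,279),interpolation=2)]))
E
```

```text
[269 246] [284 270] [0.5568 0.1254 0.0871] [array([-0.4, -0.4]), array([0.5, 0.1])]
[276 274] [311 279] [0.4919 0.1071 0.0896] [array([0., 0.]), array([-0., -0.])]
[214 291] [274 316] [0.4485 0.2415 0.0938] [array([1.9, 1.8]), array([-2.9, -0.4])]
[209 262] [242 307] [0.5177 0.261  0.0831] [array([0.3, 0.3]), array([-0.5, -0.1])]
[0.5037 0.1837 0.0884] [-0.0922 -0.0277 -0.9954]
[ 0.389  -0.0091  0.2663] [392.6969 201.8891] [328.9916 326.5887]
```

View pics/after.png

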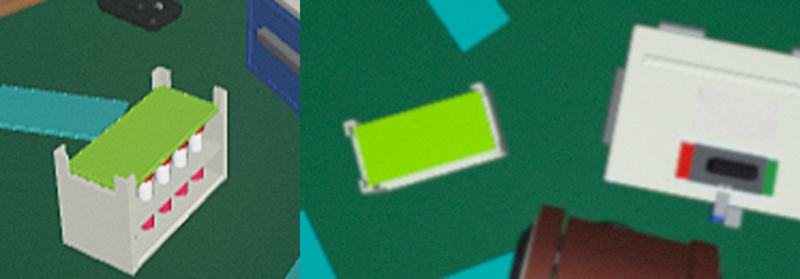

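The plate dropped about 8 mm and its centre top now reads 0.088 m. The corners are noisy, so I'll compare them with where a level, seated plate's corners should project.

```bash
python3 - <<'E'
from h import *
np.set_printoptions(precision=1,suppress=True)
d=pickle.load(open("f1.pkl","rb"));S,T=d["side"],d["top"]
r=cv2.minAreaRect(blob(T["img"],(30,120,60),(50,255,255),(190,230,300,310)));bp=cv2.boxPoints(r);print(r)
L=np.array([plane(T,p,.09) for p in bp]);c=L.mean(0)
s=sorted(bp,key=lambda p:p[0]);e=plane(T,(s[0]+s[1])/2,.09)-plane(T,(s[2]+s[3])/2,.09);e/=np.linalg.norm(e);f=np.array([e[1],-e[0],0])
print(c.round(4),np.degrees(np.arctan2(-e[0],e[1])))
im=S["img"].copy()
for a in(1,-1):
  for b in(1,-1):
    X=c+f*.035*a+e*.075*b;print(a,b,proj(S,X),"bottom",proj(S,X-[0,0,.006]),"lug top corner",proj(S,c+f*.04*a+e*.08*b+[0,0,.016]))
big=cv2.resize(im[250:340,225:330],(800,686),interpolation=2)[:600]
cv2.imwrite("pics/seat.png",big)
E
```

```text
((241.65597534179688, 268.35321044921875), (31.12935447692871, 65.99423217773438), 73.3007583618164)
[0.5 0.2 0.1] 17.219172090067943
1 1 [239.1 305.9] bottom [239.4 308.4] lug top corner [234.6 299.8]
1 -1 [284.1 268.1] bottom [284.2 270.4] lug top corner [283.2 260. ]
-1 1 [268.9 318.3] bottom [269.1 320.9] lug top corner [269.1 313.9]
-1 -1 [312.  277.9] bottom [312.  280.3] lug top corner [315.3 271. ]
```

View pics/seat.png

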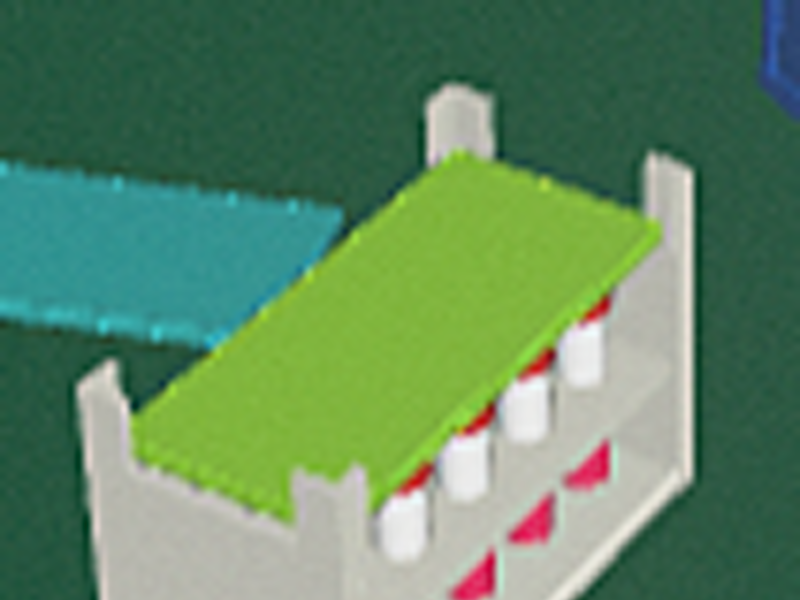

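The visible corners agree with a level seated plate to about 1–2 px, near the calibration error. The plate edge lies on the end walls, and the 28 N stop was hard. So the shut tips sit about 4 mm above the TCP reading, not 19 mm below it; I'll allow for that. Next I'll go over the grip.

Call:
move_arm(
  rows=[
    [2.62,3.12,0,0,0,0,1],
    [2.62,3.12,0,0,0,0,1],
    [2.62,3.12,0,0,0,0,1],
    [2.62,3.12,0,0,0,0,1],
    [0,0,2.2,0,0,0,1],
    [0,0,2.2,0,0,0,1],
    [0,0,2.2,0,0,0,1],
    [0,0,0,0,0,0,1],
    [0,0,0,0,0,0,1],
  ],
)

```text
time: 9.52
tool_pos: [0.4708, -0.1476, 0.1992]
tool_rot: [-0.001, 0.996, -0.084, -0.002]
contact_force: [0.0, -0.9, 0.3]
gripper_width: 1.001
grasp_force: 0.0
```

```bash
python3 - <<'E'
from plant import manip
from h import *
s=manip.state();print(s["tool_pos"],s["tool_rot"],s["gripper_width"])
S,T=manip.grab_frame("side"),manip.grab_frame("top")
p=s["tool_pos"];print(proj(S,p),proj(T,p))
y=np.array([.1702,.9854,0])
for k in(.0425,-.0425):
  for z in(0.013,-.006,-.019):print(k,z,proj(S,p+k*y+[0,0,z]))
cv2.imwrite("pics/grip.png",np.hstack([cv2.resize(S["img"][150:260,350:460],(500,500),interpolation=2),cv2.resize(T["img"][230:330,360:420],(300,500),interpolation=2)]))
E
```

```text
[ 0.47078778 -0.14759119  0.19922051] [-7.62496252e-04  9.96444059e-01 -8.42350672e-02 -1.76360574e-03] 1.0006805377957457
[403.28471563 198.61550436] [396.68825283 283.63528336]
0.0425 0.013 [388.77468363 197.70625779]
0.0425 -0.006 [388.15626271 205.53250541]
0.0425 -0.019 [387.73934415 210.80869811]
-0.0425 0.013 [418.26542692 189.0867956 ]
-0.0425 -0.006 [417.41968163 196.70691867]
-0.0425 -0.019 [416.84920753 201.84686206]
```

View pics/grip.png

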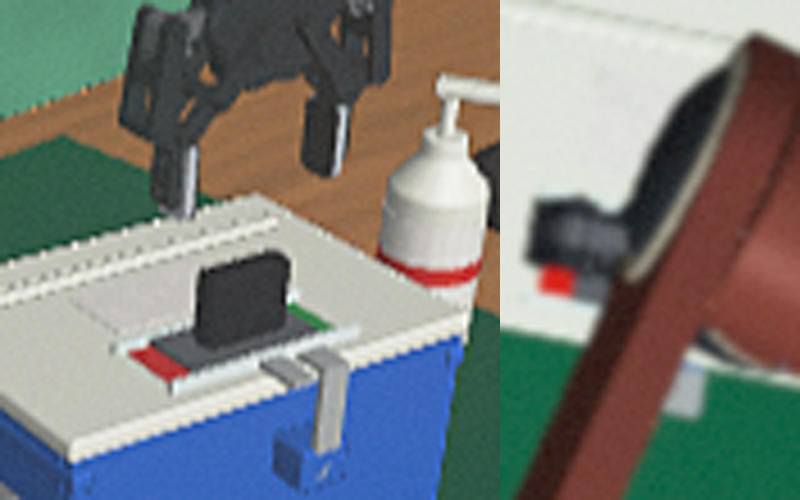

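The open tips show at (389,197) and (421,188) in the side image, about 13 mm above the TCP reading. They straddle the grip at column 403.6 evenly. I'll descend to a reading of 0.143, which puts the closed tips near 0.15, then close.

Call:
move_arm(
  rows=[
    [0,0.1,1.5,0,0,0,1],
    [0,0,1.5,0,0,0,1],
    [0,0,1.3,0,0,0,1],
    [0,0,0.7,0,0,0,1],
    [0,0,0.6,0,0,0,1],
    [0,0,0,0,0,0,1],
    [0,0,0,0,0,0,1],
  ],
)

```text
time: 10.2
tool_pos: [0.4712, -0.1501, 0.1454]
tool_rot: [0.0, 0.996, -0.085, 0.0]
contact_force: [-1.1, -0.2, -0.7]
gripper_width: 1.004
grasp_force: 0.0
```

Call:
move_arm(
  rows=[
    [0,0,0,0,0,0,0.4],
    [0,0,0,0,0,0,0.3],
    [0,0,0,0,0,0,0.2],
    [0,0,0,0,0,0,0],
    [0,0,0,0,0,0,-0.3],
    [0,0,0,0,0,0,-1],
    [0,0,0,0,0,0,-1],
    [0,0,0,0,0,0,-1],
  ],
)

```text
time: 10.87
tool_pos: [0.4714, -0.1504, 0.1461]
tool_rot: [0.0, 0.996, -0.085, 0.001]
contact_force: [-1.5, 0.5, 6.0]
gripper_width: 0.568
grasp_force: 62.7
```

Gripped: opening 48 mm, pad force 63 N. Now the gentle tug.

Call:
move_arm(
  rows=[
    [0,0,-0.1,0,0,0,-1],
    [0,0,-0.1,0,0,0,-1],
    [0,0,0,0,0,0,-1],
  ],
)

```text
time: 11.12
tool_pos: [0.4713, -0.1504, 0.1464]
tool_rot: [0.0, 0.996, -0.085, 0.001]
contact_force: [4.2, -3.6, -5.5]
gripper_width: 0.576
grasp_force: 62.6
```

Call:
move_arm(
  rows=[
    [0,0,-0.1,0,0,0,-1],
    [0,0,0,0,0,0,-1],
  ],
)

```text
time: 11.28
tool_pos: [0.4715, -0.1504, 0.1473]
tool_rot: [0.0, 0.996, -0.085, 0.001]
contact_force: [6.0, -3.8, -7.3]
gripper_width: 0.571
grasp_force: 62.8
```

Call:
move_arm(
  rows=[
    [0,0,-0.1,0,0,0,-1],
    [0,0,0,0,0,0,-1],
  ],
)

```text
time: 11.45
tool_pos: [0.4716, -0.1504, 0.148]
tool_rot: [0.0, 0.996, -0.085, 0.001]
contact_force: [7.7, -4.4, -7.7]
gripper_width: 0.571
grasp_force: 63.1
```

Call:
move_arm(
  rows=[
    [0,0,-0.1,0,0,0,-1],
    [0,0,0,0,0,0,-1],
  ],
)

```text
time: 11.62
tool_pos: [0.4718, -0.1505, 0.1488]
tool_rot: [0.0, 0.996, -0.085, 0.001]
contact_force: [10.0, -4.1, -9.4]
gripper_width: 0.572
grasp_force: 63.3
```

Call:
move_arm(
  rows=[
    [0,0,-0.1,0,0,0,-1],
    [0,0,0,0,0,0,-1],
    [0,0,0,0,0,0,-1],
  ],
)

```text
time: 11.87
tool_pos: [0.4719, -0.1505, 0.1494]
tool_rot: [0.0, 0.996, -0.085, 0.002]
contact_force: [11.2, -4.5, -11.5]
gripper_width: 0.57
grasp_force: 63.6
```

```bash
python3 - <<'E'
from plant import manip
from h import *
S0=pickle.load(open("f1.pkl","rb"))["side"]["img"];S=manip.grab_frame("side")["img"]
g=lambda a:cv2.cvtColor(a,cv2.COLOR_BGR2GRAY).astype(np.float32)
for n,(x,y,w,h) in{"lid front-left":(345,230,30,30),"carrier body":(330,250,40,40),"grip foot/patches":(375,222,20,16),"lid right front":(425,228,14,20)}.items():
    print(n,cv2.phaseCorrelate(g(S0[y:y+h,x:x+w]),g(S[y:y+h,x:x+w]),cv2.createHanningWindow((w,h),5)))
E
```

```text
lid front-left ((0.5015488306988463, -0.9320227816958582), 0.9461091995239258)
carrier body ((-0.02341385159622078, -0.04861107240182605), 0.9664397919178009)
grip foot/patches ((0.18344685673618955, -0.8045809257299084), 0.7729016073048115)
lid right front ((0.2164102632986662, 0.23244184580765648), 1.3719193108876546)
```

The lid rose about 1 px at its front edge (roughly 3 mm) while the carrier body stayed put, so the tug is met. I'll ease back down and slide the grip toward +y (tool -y) to its free end.

Call:
move_arm(
  rows=[
    [0,0,0.1,0,0,0,-1],
    [0,0,0.1,0,0,0,-1],
    [0,0,0.1,0,0,0,-1],
    [0,-0.2,0,0,0,0,-1],
    [0,-0.2,0,0,0,0,-1],
    [0,-0.2,0,0,0,0,-1],
    [0,-0.2,0,0,0,0,-1],
    [0,-0.2,0,0,0,0,-1],
    [0,0,0,0,0,0,-1],
  ],
)

```text
time: 12.67
tool_pos: [0.4733, -0.1404, 0.1471]
tool_rot: [0.0, 0.996, -0.085, 0.001]
contact_force: [7.0, -2.7, -6.3]
gripper_width: 0.569
grasp_force: 64.0
```

Call:
move_arm(
  rows=[
    [0,-0.1,0,0,0,0,-1],
    [0,-0.1,0,0,0,0,-1],
    [0,-0.1,0,0,0,0,-1],
    [0,0,0,0,0,0,-1],
  ],
)

```text
time: 13.0
tool_pos: [0.4739, -0.1377, 0.1472]
tool_rot: [0.001, 0.996, -0.085, 0.001]
contact_force: [6.3, -4.4, -6.6]
gripper_width: 0.572
grasp_force: 64.0
```

Call:
move_arm(
  rows=[
    [0,-0.1,0,0,0,0,-1],
    [0,-0.1,0,0,0,0,-1],
    [0,-0.1,0,0,0,0,-1],
    [0,0,0,0,0,0,-1],
  ],
)

```text
time: 13.33
tool_pos: [0.4743, -0.136, 0.1473]
tool_rot: [0.002, 0.996, -0.085, 0.001]
contact_force: [6.1, -7.2, -6.2]
gripper_width: 0.575
grasp_force: 64.0
```

Call:
move_arm(
  rows=[
    [0,-0.1,0,0,0,0,-1],
    [0,-0.1,0,0,0,0,-1],
    [0,0,0,0,0,0,-1],
  ],
)

```text
time: 13.58
tool_pos: [0.4743, -0.1358, 0.1475]
tool_rot: [0.004, 0.996, -0.085, 0.001]
contact_force: [5.0, -14.3, -7.7]
gripper_width: 0.575
grasp_force: 64.1
```

```bash
python3 - <<'E'
from plant import manip
from h import *
S=manip.grab_frame("side");im=S["img"]
for lo,hi in[((0,150,120),(8,255,255)),((50,120,90),(75,255,255))]:
    m=cv2.inRange(cv2.cvtColor(im,cv2.COLOR_BGR2HSV),lo,hi)[205:240,372:425];print(cv2.countNonZero(m))
cv2.imwrite("pics/slid.png",cv2.resize(im[185:255,350:450],(700,490),interpolation=2))
E
```

```text
0
49
```

View pics/slid.png

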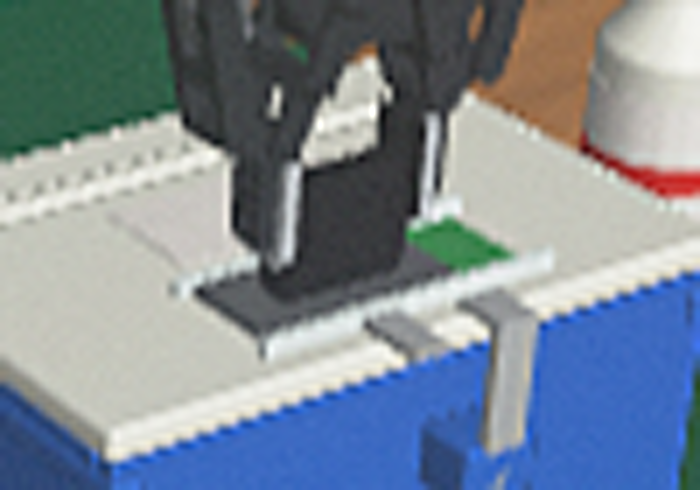

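No red shows, the green patch is full at (460,245) in the crop, and the end stop gave 14 N, so the catch is free. I'll relax y and raise along the hinge arc, the first part slowly.

Call:
move_arm(
  rows=[
    [0.2,0.2,0,0,0,0,-1],
    [0.33,0,-0.82,0,0,0,-1],
    [0.38,0,-0.8,0,0,0,-1],
    [0.43,0,-0.78,0,0,0,-1],
    [0,0,0,0,0,0,-1],
  ],
)

```text
time: 14.05
tool_pos: [0.485, -0.1378, 0.1707]
tool_rot: [0.001, 0.996, -0.086, -0.003]
contact_force: [-1.3, -7.5, -7.2]
gripper_width: 0.57
grasp_force: 63.4
```

Free and rising with low force. Continuing along the arc.

Call:
move_arm(
  rows=[
    [0.48,0,-0.75,0,0,0,-1],
    [0.52,0,-0.72,0,0,0,-1],
    [0.57,0,-0.68,0,0,0,-1],
    [0.61,0,-0.65,0,0,0,-1],
    [0.65,0,-0.61,0,0,0,-1],
    [0,0,0,0,0,0,-1],
  ],
)

```text
time: 14.55
tool_pos: [0.5125, -0.143, 0.2044]
tool_rot: [0.002, 0.996, -0.086, -0.004]
contact_force: [-4.6, -7.5, -6.5]
gripper_width: 0.572
grasp_force: 63.1
```

Call:
move_arm(
  rows=[
    [0.68,0,-0.57,0,0,0,-1],
    [0.72,0,-0.52,0,0,0,-1],
    [0.75,0,-0.48,0,0,0,-1],
    [0.78,0,-0.43,0,0,0,-1],
    [0,0,0,0,0,0,-1],
  ],
)

```text
time: 14.97
tool_pos: [0.5413, -0.1485, 0.2244]
tool_rot: [0.002, 0.996, -0.086, -0.004]
contact_force: [-7.2, -8.9, -3.5]
gripper_width: 0.572
grasp_force: 63.0
```

Call:
move_arm(
  rows=[
    [0.8,0,-0.38,0,0,0,-1],
    [0.82,0,-0.33,0,0,0,-1],
    [0.84,0,-0.28,0,0,0,-1],
    [0.86,0,-0.23,0,0,0,-1],
    [0,0,0,0,0,0,-1],
    [0,0,0,0,0,0,-1],
    [0,0,0,0,0,0,-1],
  ],
)

```text
time: 15.55
tool_pos: [0.5734, -0.1547, 0.2367]
tool_rot: [0.003, 0.996, -0.086, -0.004]
contact_force: [-6.5, -9.6, -0.2]
gripper_width: 0.574
grasp_force: 62.7
```

```bash
python3 - <<'E'
from plant import manip
from h import *
s=manip.state();print(s["tool_pos"],s["contact_force"],s["gripper_width"],abs(s["joint_vel"]).max())
c=np.array([.5196,-.1601]);d=s["tool_pos"][:2]-c;x=d@[.9854,-.1702]-.085;z0=.1461-.168
z=s["tool_pos"][2]-z0-.12;print("x,z from hinge",x,z,"r",np.hypot(x,z),"lid rad",np.arctan2(z,-x)-np.arctan2(48,135))
S,T=manip.grab_frame("side")["img"],manip.grab_frame("top")["img"]
cv2.imwrite("pics/end.png",np.hstack([cv2.resize(S[120:320,220:470],(450,360)),cv2.resize(T[190:340,190:480],(350,360*1))]))
E
```

```text
[ 0.57339791 -0.15465091  0.23674706] [-6.48565645 -9.55063893 -0.22326712] 0.5743639975986993 0.0037457823896418284
x,z from hinge -0.03291497548092632 0.13864705894359342 r 0.1425005353134445 lid rad 0.9960945805620983
```

View pics/end.png

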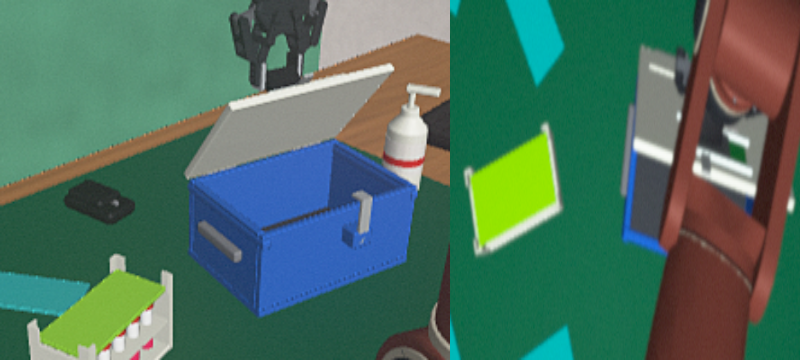

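The lid stands open at about 1.0 rad, held at crop pixel (270,80), and it is still. The plate is seated at (105,305) and everything else is in place. Handing in.

```bash
python3 -c "
from plant import manip
print(manip.job_done())"
```

```text
the job is handed in; nothing more can be done
None
```

I pressed the green cover plate down onto the rack, tugged the grip, slid the catch to its free end, and handed in with the gripper holding the lid open at about 1.0 rad; the hand-in call returned no pass/fail result.

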